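# Draw the cured earmould shells out of the curing lamp

## Robot

A 6-joint arm with a two-finger parallel gripper is mounted at the origin on the work surface. World frame = base frame: x ahead of the robot, y to its left, z up, the work surface at z = 0. Lengths are in m, angles in rad, forces in N, time in s.
With the tool pointing down it reaches from about 0.425 to 0.95 m from the base axis. Payload 3.5 kg.
Tool frame: the origin (TCP) lies midway between the tips of the shut fingers; the grasp point (between the pads) lies 19 mm behind it; z points along the fingers, y is the line along which they close (so a half turn about z gives the same grasp; the last joint's range is limited). The gripper opens to 85 mm and grips with 20 to 120 N. Pads are 22 mm wide; open, the fingers measure 114 mm over their backs; the gripper's body (76 mm by 85 mm) begins 54 mm behind the grasp point. The pads swing forward as they close: fully open they stand 13 mm farther back than shut.
Start: joints at [1.142, 0.286, 1.577, -0, 1.279, -0.15], TCP at [0.186, 0.649, 0.231] pointing down, gripper open.
Joint ranges: [-2.77, 2.77], [-0.9, 2.22], [0.21, 2.48], [-1.53, 4.67], [0.24, 2.81], [-2.84, 2.84]. Speed limits (rad/s): [2.79, 2.79, 3.14, 3.14, 3.14, 3.14].

## Interface

Orientations are given as a unit quaternion [x, y, z, w].
In Python, from plant import * gives the robot as it stands.
- The arm moves only by the tool move_arm, never from a script. Its argument "moves" is a list of rows, each a list of 3 entries, a list of its own where there are three numbers: the opening, from 0 (shut) to 1 (fully open), then the shift along the tool's x, y, z in m, then the turn, a rotation vector about the tool's x, y, z in rad. A call has exactly 10 rows; each row shifts and turns the commanded pose from where the row before left it, along the tool's axes as they then stand; what a row does not reach is not made up. A row lasts 1/12 s, in which the tool goes at most 41.7 mm and 7.16 degrees, less where a joint would pass 70% of its speed; a pose out of reach is approached as far as the arm can. A call is refused whole if a number of a shift passes 0.0417 or a number of a turn 0.125, either way. A call with a gripper value outside its range is refused whole. The fingers move at their own pace and stop on an object; "grip_force" is the grip in N (left out, the last holds). Time passes only in rows, so rows that do not move let the fingers close, or fill a call up. It gives the time, the measured TCP pose, the force, the opening and the grip force at its end, in the units of the state.
- get_state(): the state, without advancing time (a new reading comes with each control period).
- read_camera(name): name is "side" or "top"; returns the picture (420x560x3 uint8, red, green, blue); there is no depth.
- camera_params(name): a dict with "fx", "fy", "cx", "cy" (pixels), "k1" (the pictures are not rectified: a ray, as slopes to the right and down, at radius r is drawn at 1 + k1 r^2 times it, then the intrinsics apply), "rvec" (rotation vector, rad) and "tvec" (3), from world to camera coordinates, as OpenCV has them. Camera axes: x right, y down, z forward; pixel columns grow to the right and rows downward; lengths in m; the calibration is good to about 2 mm. A picture is of the moment at which its call begins. camera_params takes no time and is no camera call.
- sign_off(): hands the job in; it is judged then, once.
The state is a dict: "time": time; "qpos": joint angles; "dq": joint speeds; "joint_efforts": joint torques, N m; "eef_pos": TCP position; "tcp_rot": TCP orientation; "contact_force": force on the tool from outside, world axes, zero at the start; "wrist_torque": the same for the moment, N m; "opening": opening from 0.0 (shut) to 1.0 (fully open); "finger_force": force on a finger pad.
Only numpy, scipy, OpenCV 4.12 (cv2) and the standard library are available. Lean on these libraries where they do the work, as an engineer would, in place of code of your own. Each camera call takes 0.05 s, during which the arm holds its last target. There are 200 camera calls.

## Task

The earmould shells have finished curing: switch the curing lamp off at the red rocker on its front bar, pressing down the half with the white dot. Then press on the black grip strip of the carrier plate and slide it straight out towards the front, flat on the bench, until the whole plate is clear of the lamp with a gap of about 3 cm. The four shells must stay standing on it untouched, and nothing else on the bench may be disturbed.

Things in the scene. Friction and masses are not known exactly. Their poses are not given: they have to be found in the camera images.
- lamp_mouth (a point): Light-curing lamp, fixed: white plastic tunnel 250 wide (y), 200 deep (x), 88 high, with a transparent orange roof, open only at its front. This point lies on the bench at the middle of the front opening, in the plane of the lamp's front face; x points into the lamp, y to the left of someone facing the opening, z up. The opening is 170 wide and 64 high, between two 40 wide side towers; above it runs a white front bar 45 deep (x 0 to 45), top at 88 above the bench.
- rocker (a joint): The lamp's rocker switch, rad: 0 is on (dotted half raised), 0.28 is off (dotted half pressed fully down to level). It stays where it is left; about 3 N at the dot moves it.
- rocker_off (a point): The white dot on the raised half of the red rocker, on the rocker's top surface, to be pressed down about 5 mm. The rocker is 28 (lamp x) by 52 (lamp y) and its two halves form a shallow V; it pivots about a line along the lamp's x, 18 to the right (-y of lamp) of the dot and 98 above the bench. With the lamp on, the dot is about 103 above the bench; switched off, about 98. Turns with the rocker.
- plate: Loose aluminium carrier plate 150 (x) by 130 (y), its flat top 6 above the bench, 0.15 to 0.3 kg, on four slippery PTFE glides; fingertips pressed on top grip it better than the glides grip the bench, so pressing at 8 to 15 N and moving level drags it along (pressed lightly, the fingers slip). Origin: centre of its underside, on the bench; x points to its rear edge (into the lamp), z up. About 60 of its length stick out of the lamp at the start.
- plate_strip (a point): Centre of the black ribbed grip strip on the plate's top, 40 (x) by 126 (y), along the plate's front edge; 54 in front of the plate's centre, 6 above the bench. Axes as the plate's.
- plate_rear (a point): Middle of the plate's rear edge, on its top, 75 behind the plate's centre. Axes as the plate's.
- shell0_mid (a point): Red resin earmould shell standing on the plate behind the grip strip: 23 across, 27 high, a dome with a bent canal stub, about 12 g. Point 12 above its base, on its upright axis (z up).
- shell1_mid (a point): Blue resin earmould shell standing on the plate behind the grip strip: 23 across, 27 high, a dome with a bent canal stub, about 12 g. Point 12 above its base, on its upright axis (z up).
- shell2_mid (a point): Red resin earmould shell standing on the plate behind the grip strip: 23 across, 27 high, a dome with a bent canal stub, about 12 g. Point 12 above its base, on its upright axis (z up).
- shell3_mid (a point): Blue resin earmould shell standing on the plate behind the grip strip: 23 across, 27 high, a dome with a bent canal stub, about 12 g. Point 12 above its base, on its upright axis (z up).
- lacquer_jar: Bystander: amber glass jar with black cap, 44 across, 52 high, near the lamp's front. Origin: centre of its underside.
- tweezers: Bystander: steel tweezers lying flat, 138 long (x), 20 wide, 8 high, near the lamp's front. Origin: under their middle.
- cleaner_bottle: Bystander: white bottle with red cap, 54 across, 160 high. Origin: centre of its underside.
- oil_bottle: Bystander: small white bottle, 40 across, 100 high. Origin: centre of its underside.
- putty_jar: Bystander: white jar with blue cap, 68 across, 60 high. Origin: centre of its underside.
- dust_brush: Bystander: brush lying flat, 170 long (x), 42 wide, 20 high. Origin: under its middle.
- job_tray: Bystander: blue open tray 170 (x) by 120 (y), 35 high. Origin: centre of its underside.
Not all that is in view belongs to the job. Of the things like the plate, leave any that is pink; of the rest the larger one is meant.

How it is judged:
By the outcome, as a careful person would: the job done as asked, in the order asked, and still so for the second after the job is handed in, with the robot touching nothing.
It also fails if it takes over 51 s, if anything falls off the work surface, if the arm or the gripper's body presses on something with over 40 N, if the wrist force passes 120 N, or if a joint passes its speed limit or range.

## Working session

There is one attempt and no reset: what is moved stays moved. The work goes in short steps, Python scripts to look and compute and a tool call to move; the robot and the scene stay as the last step left them, time stands still between calls to the robot, and variables do not carry over. Pictures are saved under pics/ and viewed, at most 10 in all, crops included, and the job is handed in when it is done.

Besides the shell and the picture viewer there is one more tool, called as a command line: name --argument value ..., lists and objects as JSON in quotes. move_arm: Moves the arm, as the interface text tells. Its arguments: {"type":"object","properties":{"moves":{"type":"array"},"grip_force":{"type":"number"}},"required":["moves"]}

```bash
mkdir -p pics; python3 - <<'E'
from plant import *
import cv2
for n in("side","top"):
    cv2.imwrite(f"pics/{n}0.png",cv2.resize(read_camera(n)[:,:,::-1],(800,600),interpolation=cv2.INTER_CUBIC)); print(camera_params(n))
s=get_state();print(s['time'],s['eef_pos'],s['tcp_rot'])
E
```

```text
{'fx': 476.99914381415243, 'fy': 476.99914381415243, 'cx': 270.17818066416476, 'cy': 209.56003169997985, 'k1': 0.01597057252149296, 'rvec': array([ 2.02357408, -0.87030831,  0.43006931]), 'tvec': array([-0.42303376,  0.26947038,  1.2859727 ])}
{'fx': 443.10881054219175, 'fy': 443.10881054219175, 'cx': 284.7006410676229, 'cy': 208.75069002096268, 'k1': -0.05842755911572536, 'rvec': array([ 2.21373322, -2.17353887,  0.08847112]), 'tvec': array([-0.05610323,  0.54616397,  1.2073696 ])}
0.1 [0.18546966 0.64839608 0.23006738] [ 1.38947146e-01  9.90299212e-01 -1.03424106e-03 -3.01436274e-04]
```

View pics/side0.png

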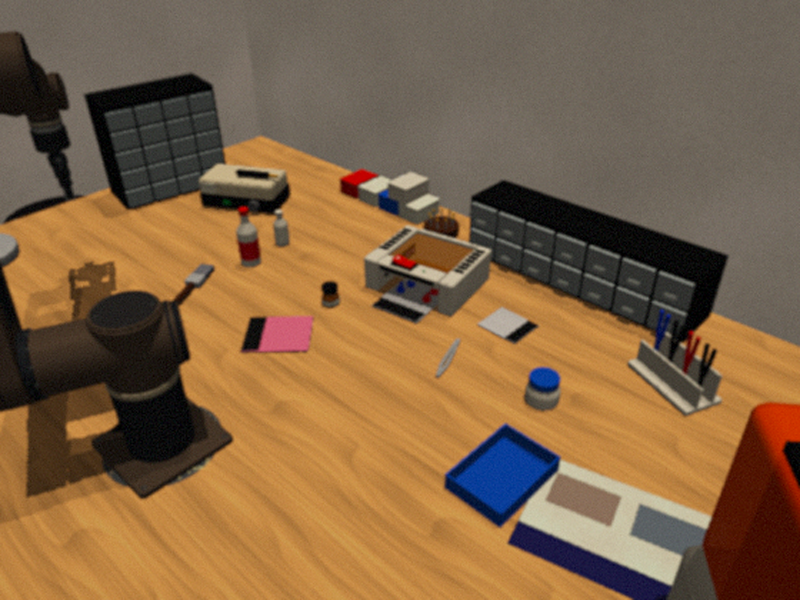

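View pics/top0.png

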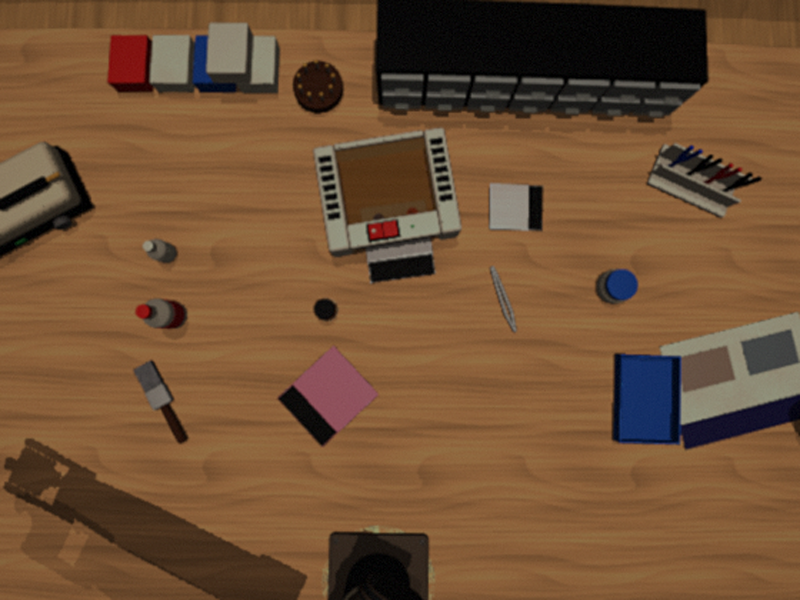

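Top view (800x600): the plates are one in the lamp mouth (401,262), a pink one (328,395) and a small grey one (515,207). Pink is excluded, and of the other two the one in the lamp is larger, so that is the one. The rocker is at (383,231), with its dot on the left half near (375,231). The jar is at (325,309) and the tweezers at (503,299). I'll check the choice in a close crop.

```bash
python3 - <<'E'
from plant import *
import cv2,numpy as np
a=np.mean([read_camera("top").astype(float) for _ in range(4)],0)[:,:,::-1]
b=np.mean([read_camera("side").astype(float) for _ in range(4)],0)[:,:,::-1]
t=np.clip(a[140:220,215:335]*1.5,0,255).astype(np.uint8); s=np.clip(b[150:230,250:350]*1.6,0,255).astype(np.uint8)
cv2.imwrite("pics/t1.png",cv2.resize(t,None,fx=6.5,fy=6.5,interpolation=cv2.INTER_CUBIC))
cv2.imwrite("pics/s1.png",cv2.resize(s,None,fx=7,fy=7,interpolation=cv2.INTER_CUBIC))
E
```

```text
(no output)
```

View pics/t1.png

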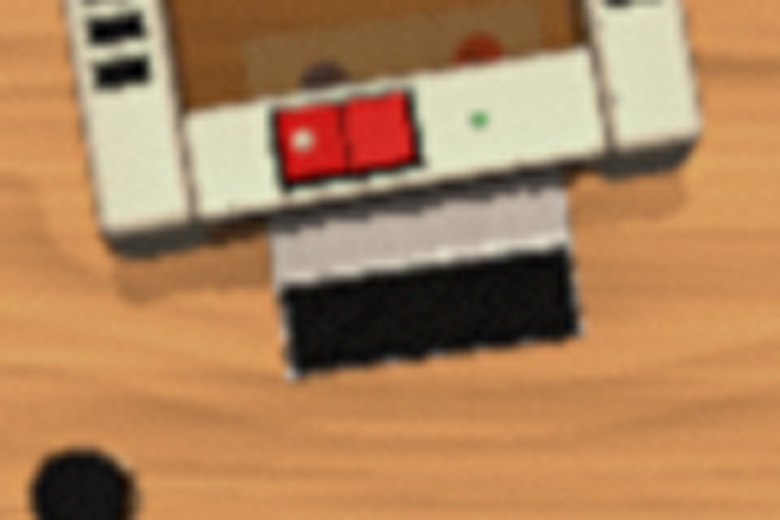

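View pics/s1.png

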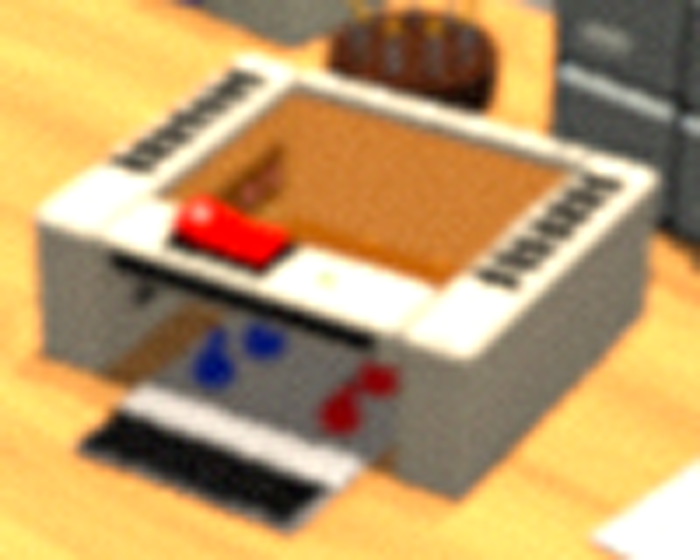

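Top crop: the dot is at (302,140). The strip corners are FL (290,376), FR (578,332), BL (282,288), BR (567,248). The lamp's top front corners are (105,233) and (697,138), and the jar cap is at (82,500). Side crop: the dot is at (202,213), strip FL (82,447), FR (290,527). The plate carries four shells, so the choice holds.

```bash
cat > h.py <<'E'
from plant import *
import cv2,numpy as np
from scipy.optimize import least_squares
def ray(n,uv):
    c=camera_params(n);x=(uv[0]-c['cx'])/c['fx'];y=(uv[1]-c['cy'])/c['fy'];a,b=x,y
    for _ in range(20): f=1+c['k1']*(a*a+b*b);a,b=x/f,y/f
    R=cv2.Rodrigues(c['rvec'])[0];return -R.T@c['tvec'],R.T@np.array([a,b,1])
def onz(n,uv,z): o,d=ray(n,uv);return o+d*(z-o[2])/d[2]
def tri(us,ut):
    (o,d),(p,e)=ray("side",us),ray("top",ut);s=np.linalg.lstsq(np.c_[d,-e],p-o,rcond=None)[0]
    A,B=o+d*s[0],p+e*s[1];return (A+B)/2,np.linalg.norm(A-B)
T=lambda u,v:((u+.5)/6.5-.5+215,(v+.5)/6.5-.5+140)
S=lambda u,v:((u+.5)/7-.5+250,(v+.5)/7-.5+150)
E
python3 - <<'E'
from h import *
np.set_printoptions(precision=4,suppress=True)
print("dot",onz("top",T(302,140),.103),onz("side",S(202,213),.103),tri(S(202,213),T(302,140)))
P=[onz("top",T(*p),.006) for p in[(290,376),(578,332),(282,288),(567,248)]]
Q=[onz("side",S(*p),.006) for p in[(82,447),(290,527),(120,408),(325,485)]]
for p,q in zip(P,Q):print(p,q)
print("w",np.linalg.norm(P[0]-P[1]),"strip",np.mean(P,0),np.mean(Q,0))
d=P[0]-P[1]+P[2]-P[3];print("plate yaw",np.arctan2(-d[0],d[1]))
L=[onz("top",T(*p),.088) for p in[(105,233),(697,138)]];d=L[0]-L[1];print("lamp",L,np.linalg.norm(d),np.arctan2(-d[0],d[1]),np.mean(L,0))
print("jar",onz("top",T(82,500),.052))
o=lambda p:(p[0]*.7,p[1]*.7)
print("tweez",[onz("top",o(p),.005) for p in[(491,268),(516,331)]])
print("pink",[onz("top",o(p),.005) for p in[(334,347),(378,394)]])
# current tool yaw: y-axis dir
from scipy.spatial.transform import Rotation as R
print(R.from_quat(get_state()['tcp_rot']).as_matrix())
E
```

```text
dot [0.6642 0.0186 0.103 ] [0.668  0.0161 0.103 ] (array([0.6658, 0.0171, 0.1032]), np.float64(0.004487835118454259))
[0.5784 0.0257 0.006 ] [0.5838 0.0192 0.006 ]
[ 0.5998 -0.0981  0.006 ] [ 0.6032 -0.1004  0.006 ]
[0.6164 0.03   0.006 ] [0.6206 0.0292 0.006 ]
[ 0.6363 -0.0928  0.006 ] [ 0.6398 -0.0899  0.006 ]
w 0.12563209037114778 strip [ 0.6077 -0.0338  0.006 ] [ 0.6118 -0.0355  0.006 ]
plate yaw 0.16578521368675217
lamp [array([0.6273, 0.0979, 0.088 ]), array([ 0.6709, -0.1407,  0.088 ])] 0.24252939834513784 0.1804980424540437 [ 0.6491 -0.0214  0.088 ]
jar [0.5211 0.1084 0.052 ]
tweez [array([ 0.6108, -0.2113,  0.005 ]), array([ 0.4876, -0.2616,  0.005 ])]
pink [array([0.4502, 0.0936, 0.005 ]), array([0.3607, 0.0061, 0.005 ])]
[[-0.9614  0.2752 -0.    ]
 [ 0.2752  0.9614 -0.0001]
 [ 0.     -0.0001 -1.    ]]
```

move_arm --moves '[[0, [0, 0, 0], [0, 0, -0.112]], [0, [0, 0, 0], [0, 0, -0.112]], [0, [0, 0, 0], [0, 0, -0.112]], [0, [0, 0, 0], [0, 0, -0.112]], [0, [-0.015, -0.029, 0], [0, 0, 0]], [0, [-0.015, -0.029, 0], [0, 0, 0]], [0, [-0.015, -0.029, 0], [0, 0, 0]], [0, [-0.015, -0.029, 0], [0, 0, 0]], [0, [-0.015, -0.029, 0], [0, 0, 0]], [0, [-0.015, -0.029, 0], [0, 0, 0]]]'

```text
time: 1.33
eef_pos: [0.3044, 0.4913, 0.2315]
tcp_rot: [-0.085, 0.996, 0.0, 0.0]
contact_force: [1.3, 0.5, 0.3]
opening: -0.003
finger_force: 0.0
```

move_arm --moves '[[0, [-0.015, -0.029, 0], [0, 0, 0]], [0, [-0.015, -0.029, 0], [0, 0, 0]], [0, [-0.015, -0.029, 0], [0, 0, 0]], [0, [-0.015, -0.029, 0], [0, 0, 0]], [0, [-0.015, -0.029, 0], [0, 0, 0]], [0, [-0.015, -0.029, 0], [0, 0, 0]], [0, [-0.015, -0.029, 0], [0, 0, 0]], [0, [-0.015, -0.029, 0], [0, 0, 0]], [0, [-0.015, -0.029, 0], [0, 0, 0]], [0, [-0.015, -0.029, 0], [0, 0, 0]]]'

```text
time: 2.17
eef_pos: [0.5012, 0.2306, 0.2317]
tcp_rot: [-0.084, 0.996, 0.0, 0.0]
contact_force: [-0.1, 0.1, 1.3]
opening: 0.0
finger_force: 0.0
```

move_arm --moves '[[0, [-0.0158, -0.0298, 0], [0, 0, 0]], [0, [-0.0158, -0.0298, 0], [0, 0, 0]], [0, [-0.0158, -0.0298, 0], [0, 0, 0]], [0, [-0.0158, -0.0298, 0], [0, 0, 0]], [0, [-0.0158, -0.0298, 0], [0, 0, 0]], [0, [-0.0158, -0.0298, 0], [0, 0, 0]], [0, [-0.0158, -0.0298, 0], [0, 0, 0]], [0, [-0.0158, -0.0298, 0], [0, 0, 0]], [0, [0, 0, 0.04], [0, 0, 0]], [0, [0, 0, 0.04], [0, 0, 0]]]'

```text
time: 3.0
eef_pos: [0.669, 0.0157, 0.1546]
tcp_rot: [-0.083, 0.997, -0.001, 0.005]
contact_force: [0.4, 0.5, -0.7]
opening: -0.0
finger_force: 0.0
```

move_arm --moves '[[0, [0, 0, 0.02], [0, 0, 0]], [0, [0, 0, 0.01], [0, 0, 0]], [0, [0, 0, 0], [0, 0, 0]], [0, [0, 0, 0], [0, 0, 0]], [0, [0, 0, 0], [0, 0, 0]], [0, [0, 0, 0], [0, 0, 0]], [0, [0, 0, 0], [0, 0, 0]], [0, [0, 0, 0], [0, 0, 0]], [0, [0, 0, 0], [0, 0, 0]], [0, [0, 0, 0], [0, 0, 0]]]'

```text
time: 3.83
eef_pos: [0.6653, 0.0183, 0.1218]
tcp_rot: [-0.084, 0.996, -0.0, 0.0]
contact_force: [-0.1, -0.3, -0.4]
opening: -0.002
finger_force: 0.0
```

```bash
python3 - <<'E'
from plant import *
import cv2,numpy as np
a=read_camera("top")[130:230,215:335,::-1];b=read_camera("side")[130:230,240:360,::-1]
c=np.hstack([a,b]);cv2.imwrite("pics/p2.png",cv2.resize(np.clip(c*1.5,0,255).astype(np.uint8),None,fx=3.3,fy=3.3,interpolation=cv2.INTER_CUBIC))
E
```

```text
(no output)
```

View pics/p2.png

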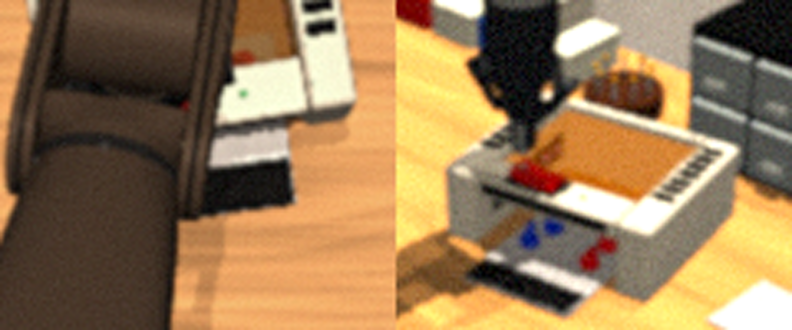

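The shut fingertips are right above the dotted half, at about (525,150) in the side part. Next is pressing down slowly.

move_arm --moves '[[0, [0, 0, 0.008], [0, 0, 0]], [0, [0, 0, 0.004], [0, 0, 0]], [0, [0, 0, 0.003], [0, 0, 0]], [0, [0, 0, 0.002], [0, 0, 0]], [0, [0, 0, 0.002], [0, 0, 0]], [0, [0, 0, 0.002], [0, 0, 0]], [0, [0, 0, 0.001], [0, 0, 0]], [0, [0, 0, 0.001], [0, 0, 0]], [0, [0, 0, 0], [0, 0, 0]], [0, [0, 0, 0], [0, 0, 0]]]'

```text
time: 4.77
eef_pos: [0.6654, 0.0183, 0.0984]
tcp_rot: [-0.085, 0.996, -0.0, 0.0]
contact_force: [-0.5, 1.5, 1.0]
opening: 0.002
finger_force: 0.7
```

move_arm --moves '[[0, [0, 0, 0.0007], [0, 0, 0]], [0, [0, 0, 0.0005], [0, 0, 0]], [0, [0, 0, 0], [0, 0, 0]], [0, [0, 0, 0], [0, 0, 0]], [0, [0, 0, 0], [0, 0, 0]], [0, [0, 0, 0], [0, 0, 0]], [0, [0, 0, 0], [0, 0, 0]], [0, [0, 0, 0], [0, 0, 0]], [0, [0, 0, 0], [0, 0, 0]], [0, [0, 0, 0], [0, 0, 0]]]'

```text
time: 5.6
eef_pos: [0.6654, 0.0183, 0.0981]
tcp_rot: [-0.085, 0.996, -0.0, 0.0]
contact_force: [-2.0, 1.6, 5.2]
opening: -0.003
finger_force: 2.6
```

move_arm --moves '[[0, [0, 0, 0.0007], [0, 0, 0]], [0, [0, 0, 0.0007], [0, 0, 0]], [0, [0, 0, 0.0006], [0, 0, 0]], [0, [0, 0, 0], [0, 0, 0]], [0, [0, 0, 0], [0, 0, 0]], [0, [0, 0, 0], [0, 0, 0]], [0, [0, 0, 0], [0, 0, 0]], [0, [0, 0, 0], [0, 0, 0]], [0, [0, 0, 0], [0, 0, 0]], [0, [0, 0, 0], [0, 0, 0]]]'

```text
time: 6.43
eef_pos: [0.6655, 0.0183, 0.098]
tcp_rot: [-0.085, 0.996, -0.0, 0.0]
contact_force: [-6.4, 1.4, 11.4]
opening: -0.005
finger_force: 5.9
```

The rocker is at its stop at z 0.098 (11 N). Next I lift, then move over the front part of the strip, so the gripper body stays clear of the lamp face.

move_arm --moves '[[0, [0, 0, -0.025], [0, 0, 0]], [0, [0, 0, -0.03], [0, 0, 0]], [0.4, [0.018, -0.0107, 0], [0, 0, 0]], [0.4, [0.018, -0.0107, 0], [0, 0, 0]], [0.4, [0.018, -0.0107, 0], [0, 0, 0]], [0.4, [0.0178, -0.0107, 0], [0, 0, 0]], [0.4, [0, 0, 0.02], [0, 0, 0]], [0.4, [0, 0, 0], [0, 0, 0]], [0.4, [0, 0, 0], [0, 0, 0]], [0.4, [0, 0, 0], [0, 0, 0]]]'

```text
time: 7.27
eef_pos: [0.6019, -0.036, 0.1302]
tcp_rot: [-0.085, 0.996, -0.0, 0.0]
contact_force: [0.1, -0.4, 1.2]
opening: 0.397
finger_force: 0.0
```

move_arm --moves '[[0.4, [0, 0, 0.02], [0, 0, 0]], [0.4, [0, 0, 0.02], [0, 0, 0]], [0.4, [0, 0, 0.02], [0, 0, 0]], [0.4, [0, 0, 0.015], [0, 0, 0]], [0.4, [0, 0, 0.01], [0, 0, 0]], [0.4, [0, 0, 0.005], [0, 0, 0]], [0.4, [0, 0, 0], [0, 0, 0]], [0.4, [0, 0, 0], [0, 0, 0]], [0.4, [0, 0, 0], [0, 0, 0]], [0.4, [0, 0, 0], [0, 0, 0]]]'

```text
time: 8.1
eef_pos: [0.6026, -0.0362, 0.0415]
tcp_rot: [-0.085, 0.996, -0.0, 0.001]
contact_force: [0.1, -0.3, -0.3]
opening: 0.405
finger_force: 0.0
```

```bash
python3 - <<'E'
from plant import *
import cv2,numpy as np
a=read_camera("top")[130:230,215:335,::-1];b=read_camera("side")[130:230,240:360,::-1]
c=np.hstack([a,b]);cv2.imwrite("pics/p3.png",cv2.resize(np.clip(c*1.5,0,255).astype(np.uint8),None,fx=3.3,fy=3.3,interpolation=cv2.INTER_CUBIC))
E
```

```text
(no output)
```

View pics/p3.png

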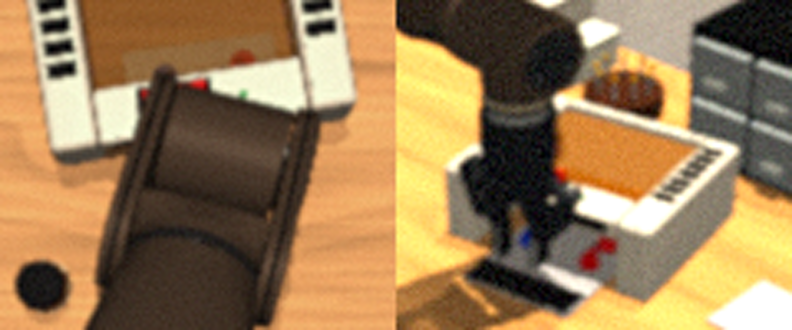

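The fingers hang over the strip, and the body is just in front of the lamp bar. Lowering on, then creeping.

move_arm --moves '[[0.4, [0, 0, 0.008], [0, 0, 0]], [0.4, [0, 0, 0.008], [0, 0, 0]], [0.4, [0, 0, 0.006], [0, 0, 0]], [0.4, [0, 0, 0.004], [0, 0, 0]], [0.4, [0, 0, 0.003], [0, 0, 0]], [0.4, [0, 0, 0.002], [0, 0, 0]], [0.4, [0, 0, 0.001], [0, 0, 0]], [0.4, [0, 0, 0], [0, 0, 0]], [0.4, [0, 0, 0], [0, 0, 0]], [0.4, [0, 0, 0], [0, 0, 0]]]'

```text
time: 9.03
eef_pos: [0.6019, -0.0361, 0.0085]
tcp_rot: [-0.085, 0.996, -0.0, 0.0]
contact_force: [-0.2, -0.3, 0.5]
opening: 0.402
finger_force: 0.0
```

move_arm --moves '[[0.4, [0, 0, 0.001], [0, 0, 0]], [0.4, [0, 0, 0.001], [0, 0, 0]], [0.4, [0, 0, 0.001], [0, 0, 0]], [0.4, [0, 0, 0.001], [0, 0, 0]], [0.4, [0, 0, 0], [0, 0, 0]], [0.4, [0, 0, 0], [0, 0, 0]], [0.4, [0, 0, 0], [0, 0, 0]], [0.4, [0, 0, 0], [0, 0, 0]], [0.4, [0, 0, 0], [0, 0, 0]], [0.4, [0, 0, 0], [0, 0, 0]]]'

```text
time: 9.87
eef_pos: [0.6018, -0.0361, 0.0052]
tcp_rot: [-0.085, 0.996, -0.0, -0.0]
contact_force: [-2.1, 0.3, 5.8]
opening: 0.402
finger_force: 2.9
```

move_arm --moves '[[0.4, [0, 0, 0.001], [0, 0, 0]], [0.4, [0, 0, 0.001], [0, 0, 0]], [0.4, [0, 0, 0], [0, 0, 0]], [0.4, [0, 0, 0], [0, 0, 0]], [0.4, [0, 0, 0], [0, 0, 0]], [0.4, [0, 0, 0], [0, 0, 0]], [0.4, [0, 0, 0], [0, 0, 0]], [0.4, [0, 0, 0], [0, 0, 0]], [0.4, [0, 0, 0], [0, 0, 0]], [0.4, [0, 0, 0], [0, 0, 0]]]'

```text
time: 10.7
eef_pos: [0.6024, -0.0362, 0.0052]
tcp_rot: [-0.085, 0.996, -0.0, -0.0]
contact_force: [-6.0, 0.3, 14.4]
opening: 0.399
finger_force: 7.1
```

move_arm --moves '[[0.4, [0.0005, 0, 0], [0, 0, 0]], [0.4, [0.001, 0, 0], [0, 0, 0]], [0.4, [0.0015, 0, 0], [0, 0, 0]], [0.4, [0.002, 0, 0], [0, 0, 0]], [0.4, [0.002, 0, 0], [0, 0, 0]], [0.4, [0.002, 0, 0], [0, 0, 0]], [0.4, [0.002, 0, 0], [0, 0, 0]], [0.4, [0.002, 0, 0], [0, 0, 0]], [0.4, [0.001, 0, 0], [0, 0, 0]], [0.4, [0.001, 0, 0], [0, 0, 0]]]'

```text
time: 11.53
eef_pos: [0.5908, -0.0392, 0.0052]
tcp_rot: [-0.084, 0.996, -0.001, 0.005]
contact_force: [3.4, 0.1, 6.1]
opening: 0.4
finger_force: 3.1
```

```bash
python3 - <<'E'
from plant import *
import cv2,numpy as np
b=np.mean([read_camera("side")[140:230,230:350,::-1] for _ in range(2)],0)
cv2.imwrite("pics/p4.png",cv2.resize(np.clip(b*1.6,0,255).astype(np.uint8),None,fx=6,fy=6,interpolation=cv2.INTER_CUBIC))
E
```

```text
(no output)
```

View pics/p4.png

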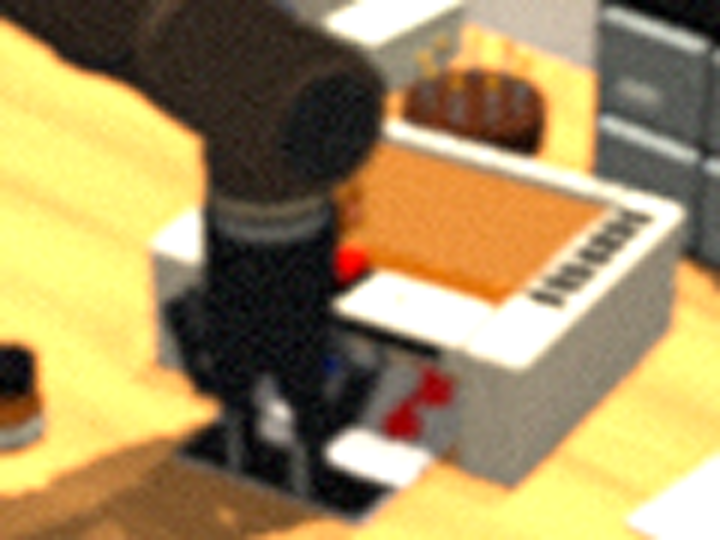

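```bash
python3 - <<'E'
from h import *
U=lambda u,v:((u+.5)/6-.5+230,(v+.5)/6-.5+140)
for p,q in(((178,452),(82,447)),((355,520),(290,527))):print(onz("side",U(*p),.006)-onz("side",S(*q),.006))
s=get_state();print(s['eef_pos'],s['contact_force'])
E
```

```text
[-1.09683645e-02 -1.14696269e-03 -1.11022302e-16]
[-1.07424267e-02  2.68035974e-04 -1.11022302e-16]
[ 0.59063421 -0.03922795  0.00523552] [2.46825372 0.66022673 6.47914482]
```

The plate follows (about 11 mm). Pressing a bit firmer and continuing.

move_arm --moves '[[0.4, [0, 0, 0.001], [0, 0, 0]], [0.4, [0, 0, 0.0007], [0, 0, 0]], [0.4, [0.001, 0, 0], [0, 0, 0]], [0.4, [0.002, 0, 0], [0, 0, 0]], [0.4, [0.0025, 0, 0], [0, 0, 0]], [0.4, [0.0025, 0, 0], [0, 0, 0]], [0.4, [0.0025, 0, 0], [0, 0, 0]], [0.4, [0.0025, 0, 0], [0, 0, 0]], [0.4, [0.0025, 0, 0], [0, 0, 0]], [0.4, [0.0025, 0, 0], [0, 0, 0]]]'

```text
time: 12.47
eef_pos: [0.5752, -0.0427, 0.0052]
tcp_rot: [-0.084, 0.996, -0.002, 0.007]
contact_force: [4.7, 1.1, 9.5]
opening: 0.399
finger_force: 5.1
```

move_arm --moves '[[0.4, [0.0025, 0, 0], [0, 0, 0]], [0.4, [0.0025, 0, 0], [0, 0, 0]], [0.4, [0.0025, 0, 0], [0, 0, 0]], [0.4, [0.0025, 0, 0], [0, 0, 0]], [0.4, [0.0025, 0, 0], [0, 0, 0]], [0.4, [0.0025, 0, 0], [0, 0, 0]], [0.4, [0.0025, 0, 0], [0, 0, 0]], [0.4, [0.0025, 0, 0], [0, 0, 0]], [0.4, [0.0025, 0, 0], [0, 0, 0]], [0.4, [0.0025, 0, 0], [0, 0, 0]]]'

```text
time: 13.3
eef_pos: [0.5508, -0.047, 0.0052]
tcp_rot: [-0.084, 0.996, -0.002, 0.007]
contact_force: [3.6, 0.8, 10.5]
opening: 0.4
finger_force: 5.4
```

move_arm --moves '[[0.4, [0.0025, 0, 0], [0, 0, 0]], [0.4, [0.0025, 0, 0], [0, 0, 0]], [0.4, [0.0025, 0, 0], [0, 0, 0]], [0.4, [0.0025, 0, 0], [0, 0, 0]], [0.4, [0.0025, 0, 0], [0, 0, 0]], [0.4, [0.0025, 0, 0], [0, 0, 0]], [0.4, [0.0025, 0, 0], [0, 0, 0]], [0.4, [0.0025, 0, 0], [0, 0, 0]], [0.4, [0.0025, 0, 0], [0, 0, 0]], [0.4, [0.0025, 0, 0], [0, 0, 0]]]'

```text
time: 14.13
eef_pos: [0.5263, -0.0514, 0.0052]
tcp_rot: [-0.084, 0.996, -0.002, 0.007]
contact_force: [5.6, 1.3, 11.2]
opening: 0.399
finger_force: 5.6
```

move_arm --moves '[[0.4, [0.0025, 0, 0], [0, 0, 0]], [0.4, [0.0025, 0, 0], [0, 0, 0]], [0.4, [0.0025, 0, 0], [0, 0, 0]], [0.4, [0.0025, 0, 0], [0, 0, 0]], [0.4, [0.0025, 0, 0], [0, 0, 0]], [0.4, [0.0025, 0, 0], [0, 0, 0]], [0.4, [0.0025, 0, 0], [0, 0, 0]], [0.4, [0.0025, 0, 0], [0, 0, 0]], [0.4, [0.0025, 0, 0], [0, 0, 0]], [0.4, [0.0025, 0, 0], [0, 0, 0]]]'

```text
time: 14.97
eef_pos: [0.5019, -0.0559, 0.0052]
tcp_rot: [-0.084, 0.996, -0.002, 0.007]
contact_force: [4.1, -0.2, 10.7]
opening: 0.402
finger_force: 5.9
```

move_arm --moves '[[0.4, [0.0025, 0, 0], [0, 0, 0]], [0.4, [0.0025, 0, 0], [0, 0, 0]], [0.4, [0.002, 0, 0], [0, 0, 0]], [0.4, [0.0015, 0, 0], [0, 0, 0]], [0.4, [0.001, 0, 0], [0, 0, 0]], [0.4, [0.0005, 0, 0], [0, 0, 0]], [0.4, [0, 0, 0], [0, 0, 0]], [0.4, [0, 0, 0], [0, 0, 0]], [0.4, [0, 0, 0], [0, 0, 0]], [0.4, [0, 0, 0], [0, 0, 0]]]'

```text
time: 15.8
eef_pos: [0.4921, -0.0576, 0.0052]
tcp_rot: [-0.084, 0.996, -0.002, 0.007]
contact_force: [3.7, 0.6, 12.2]
opening: 0.398
finger_force: 6.2
```

```bash
python3 - <<'E'
from plant import *
import cv2,numpy as np
a=np.mean([read_camera("top")[120:240,215:345,::-1] for _ in range(2)],0);b=np.mean([read_camera("side")[140:260,220:350,::-1] for _ in range(2)],0)
c=np.hstack([a,b]);cv2.imwrite("pics/p5.png",cv2.resize(np.clip(c*1.5,0,255).astype(np.uint8),None,fx=3,fy=3,interpolation=cv2.INTER_CUBIC))
E
```

```text
(no output)
```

View pics/p5.png

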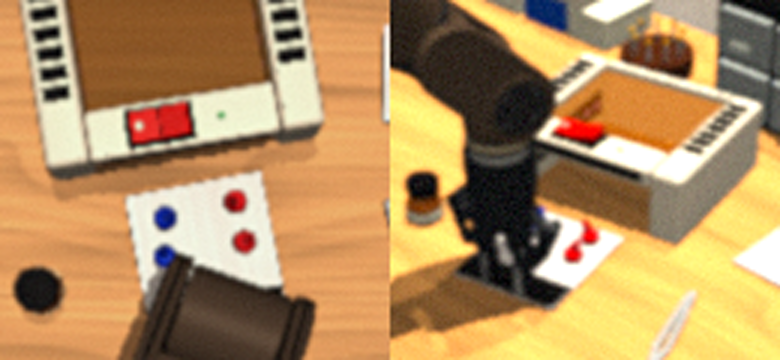

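```bash
python3 - <<'E'
from h import *
U=lambda u,v:((u+.5)/3-.5+215,(v+.5)/3-.5+120)
ax=np.array([np.cos(.17),np.sin(.17),0]);m=np.array([.6491,-.0214,.088])
P=[onz("top",U(*p),.006) for p in((128,198),(261,172))];print(P,np.linalg.norm(P[0]-P[1]))
for p in P:print("gap",-(p-m)@ax)
L=[onz("top",U(*p),.088) for p in((50,170),(322,126))];print([-(np.mean(P,0)-q)@ax for q in L])
d=P[0]-P[1];print(np.arctan2(-d[0],d[1]))
E
```

```text
[array([0.61137957, 0.03164293, 0.006     ]), array([ 0.63831713, -0.09235594,  0.006     ])] 0.1268911031782187
gap 0.028202755383902735
gap 0.022631927004794977
[np.float64(0.02153359859785425), np.float64(0.024363981111130466)]
0.21391655010727817
```

The gap is about 25 mm, so 5 mm more, then a straight lift off.

move_arm --moves '[[0.4, [0.0005, 0, 0], [0, 0, 0]], [0.4, [0.001, 0, 0], [0, 0, 0]], [0.4, [0.0015, 0, 0], [0, 0, 0]], [0.4, [0.0015, 0, 0], [0, 0, 0]], [0.4, [0.001, 0, 0], [0, 0, 0]], [0.4, [0.0005, 0, 0], [0, 0, 0]], [0.4, [0, 0, 0], [0, 0, 0]], [0.4, [0, 0, 0], [0, 0, 0]], [0.4, [0, 0, 0], [0, 0, 0]], [0.4, [0, 0, 0], [0, 0, 0]]]'

```text
time: 16.83
eef_pos: [0.4862, -0.0587, 0.0052]
tcp_rot: [-0.084, 0.996, -0.002, 0.007]
contact_force: [4.2, 0.3, 12.6]
opening: 0.399
finger_force: 6.2
```

move_arm --moves '[[0.4, [0, 0, -0.001], [0, 0, 0]], [0.4, [0, 0, -0.001], [0, 0, 0]], [0.4, [0, 0, -0.002], [0, 0, 0]], [0.4, [0, 0, -0.003], [0, 0, 0]], [0.4, [0, 0, -0.01], [0, 0, 0]], [0.4, [0, 0, -0.02], [0, 0, 0]], [0.4, [0, 0, -0.03], [0, 0, 0]], [0.4, [0, 0, -0.04], [0, 0, 0]], [0.4, [0, 0, -0.04], [0, 0, 0]], [0.4, [0, 0, -0.04], [0, 0, 0]]]'

```text
time: 17.67
eef_pos: [0.4781, -0.0565, 0.1888]
tcp_rot: [-0.085, 0.996, 0.0, -0.001]
contact_force: [1.1, -0.0, 0.4]
opening: 0.403
finger_force: 0.0
```

move_arm --moves '[[0.4, [0, 0.04, 0], [0, 0, 0]], [0.4, [0, 0.04, 0], [0, 0, 0]], [0.4, [0, 0.04, 0], [0, 0, 0]], [0.4, [0, 0.04, 0], [0, 0, 0]], [0.4, [0, 0.04, 0], [0, 0, 0]], [0.4, [0, 0.04, 0], [0, 0, 0]], [0.4, [0, 0, 0], [0, 0, 0]], [0.4, [0, 0, 0], [0, 0, 0]], [0.4, [0, 0, 0], [0, 0, 0]], [0.4, [0, 0, 0], [0, 0, 0]]]'

```text
time: 18.5
eef_pos: [0.4389, 0.1787, 0.1873]
tcp_rot: [-0.084, 0.996, -0.0, -0.0]
contact_force: [-0.4, 0.6, -0.3]
opening: 0.399
finger_force: 0.0
```

```bash
python3 - <<'E'
from plant import *
import cv2,numpy as np
a=np.mean([read_camera("top")[140:230,215:345,::-1] for _ in range(3)],0);b=np.mean([read_camera("side")[150:240,220:350,::-1] for _ in range(3)],0)
c=np.vstack([a,b]);cv2.imwrite("pics/p6.png",cv2.resize(np.clip(c*1.5,0,255).astype(np.uint8),None,fx=3.3,fy=3.3,interpolation=cv2.INTER_CUBIC))
E
```

```text
(no output)
```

View pics/p6.png

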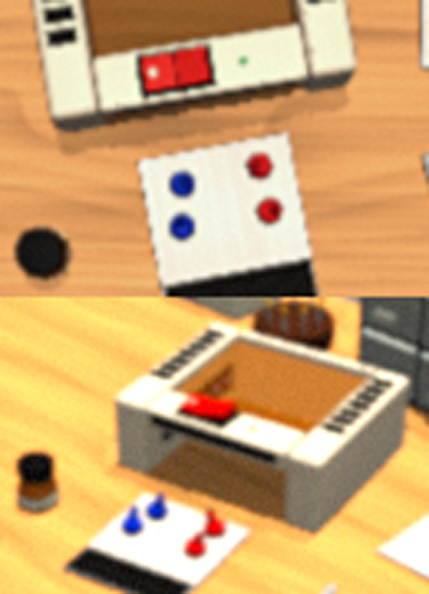

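The rocker's dotted half is now level and the other half is raised. All four shells are standing and the jar is in place. The plate's rear corners are at (139,160) and (289,132). One last gap check before handing in.

```bash
python3 - <<'E'
from h import *
U=lambda u,v:((u+.5)/3.3-.5+215,(v+.5)/3.3-.5+140)
P=[onz("top",U(*p),.006) for p in((139,160),(289,132))]
L=[onz("top",U(*p),.088) for p in((57,128),(355,72))]
d=L[0]-L[1];ax=np.array([np.cos(.175),np.sin(.175),0]);g=-(np.mean(P,0)-np.array([.6491,-.0214,0]))@ax
print(g,[-(p-np.array([.6491,-.0214,0]))@ax for p in P])
if .025<g<.036: print(sign_off())
E
```

```text
0.03258900304583564 [np.float64(0.034548821331820474), np.float64(0.030629184759850693)]
the job is handed in; nothing more can be done
None
```

The job is handed in: the lamp is switched off at the dotted half of the rocker, and the plate is slid straight out with a gap of about 3 cm. All four shells are standing, and nothing else looks disturbed in the last close-up around the lamp.

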